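Bench-test a cartridge valve: load it and hold the selector on the third click

TASK

Take the cartridge valve with the orange cap out of the wooden stand, push it upright and fully home into the round socket of the grey valve tester, and let go of it. Then turn the tester's red indexing knob clockwise from its rest position by feel, counting the clicks, to the third click and never on to the fourth; it springs back if let go, so hold it there at least two seconds and finish while still holding the knob on the third click. Leave the other two valves and the things on the bench where they are.

Things in the scene. Friction and masses are not known exactly. Their poses are not given: they have to be found in the camera images.
- valve_orange: the valve to test, upright in one of the stand's holes, about 0.16 kg. From the bottom: brass foot 24 mm in diameter, 30 mm long, its last 10 mm tapering to 14 mm; aluminium body 36 mm in diameter from 30 to 74 mm (grip here; its lower edge is the shoulder it rests on); orange cap 22 mm in diameter from 74 to 88 mm. Origin at the centre of the foot's underside, z up along the valve
- valve_blue: a valve of the same make with a blue cap, in another hole of the stand; stays there
- valve_black: a valve of the same make with a black cap, in another hole of the stand; stays there
- stand: fixed wooden stand 240 x 60 x 45 mm, origin at the centre of its underside, x along its length; three blind holes 28 mm in diameter and 34 mm deep at x = -80, 0 and 80 mm. The valves hang in them by their shoulders, at the stand's top (a valve's origin is then 15 mm above the bench). Which valve is in which hole varies
- tester: fixed grey tester box 150 x 280 x 60 mm, deck 60 mm above the bench, origin at the centre of its underside, x across it, y along its length, z up. Socket centre at x 0, y +70 mm, knob axis at x 0, y -70 mm. Its fittings stick out on the +x side only
- socket (a point): centre of the mouth of the test socket, on the deck, 60 mm above the bench: blind round hole 28 mm in diameter, ringed by a thin brass line, 34 mm deep. A seated valve rests with its shoulder on the deck, its origin 30 mm below this point
- knob_grip (a point): point on the vertical axis of the red knob, 34 mm above the deck (94 mm above the bench), where to grip. The grip bar is 46 mm long, 14 mm thick and stands from 12 to 48 mm above the deck, over a black disc 54 mm in diameter. The bar lies along this frame's x axis; a white line on its top marks the -x end. The frame turns with the knob; at rest its axes are those of the tester
- selector (a joint): angle of the red knob, rad: 0 at rest, growing as it turns clockwise seen from above. Clicks at 0.419 (first), 0.838, 1.257 (third), 1.676 and 2.094. A spring always drives it back to rest with about 0.09 N m; the torque to turn it rises to 0.15 N m before each click and drops to 0.04 N m just before the click snaps in; on a click it is about 0.09 N m
- dial (a point): centre of the fixed black dial plate, 92 mm in diameter, on the deck under the knob (60 mm above the bench). White ticks every 24 degrees show rest and the five clicks; at rest the knob's white line points at the first tick, towards the tester's -x side. The whole turn to the third click, 72 degrees, fits in one grasp
- driver: screwdriver with a green handle, 200 mm, lying on the bench; stays there. Origin at its middle
- spanner: steel spanner, 180 mm, lying on the bench; stays there. Origin at its middle
- tape: roll of paper tape, 90 mm in diameter, 25 mm high, lying flat; stays there. Origin under its centre
- grease: white jar with a black lid, 60 mm in diameter, 80 mm high; stays there. Origin under its centre
Things that resemble listed ones, but are neither listed nor needed, are in the scene too. What is shaped like the valve_orange but purple is not meant.

How it is judged (in metres and radians):
On the way, in this order (a step that is already met when the one before it is completed fails the run):
1. the orange-capped valve is seated in the tester's socket, upright, and released (horizontal distance between valve_orange and socket below 0.005 m and z of valve_orange in the frame of tester between 0.022 and 0.034 m and angle between valve_orange's own z axis and vertical below 0.12 rad and contact force between the arm and valve_orange below 0.3 N), for 0.3 s.
2. the knob is held on the third click for two seconds (value of joint selector between 1.10664 and 1.40664 rad and contact force between the fingers and selector above 1 N and horizontal distance between valve_orange and socket below 0.005 m and z of valve_orange in the frame of tester between 0.022 and 0.034 m and angle between valve_orange's own z axis and vertical below 0.12 rad), for 1.7 s.
At the end, for the whole second after the job is handed in: The gripper is still holding the knob (over 1 N), the knob within 0.15 rad (9 degrees) of the third click, 1.257 rad; the orange-capped valve stands in the socket, within 5 mm of its axis, no more than 4 mm short of fully home, within 7 degrees of upright, and the arm does not touch it (all of step 2 and contact force between the arm and valve_orange below 0.3 N); the arm keeps its last pose, push and grip.
It fails at once if the knob is turned on past the third click towards the fourth (more than 0.23 rad, over half a click) (value of joint selector above 1.48664 rad).
It fails at once if the knob is turned before the valve is seated in the socket (value of joint selector above 0.2 rad and not (horizontal distance between valve_orange and socket below 0.005 m and z of valve_orange in the frame of tester between 0.022 and 0.034 m and angle between valve_orange's own z axis and vertical below 0.12 rad)).
It fails at once if another valve is moved by more than 15 mm (distance of any of valve_blue, valve_black from where it was at the start of the episode above 0.015 m).
It fails at once if a thing on the bench is moved by more than 30 mm (distance of any of driver, spanner, tape, grease from where it was at the start of the episode above 0.03 m).
It also fails if it takes over 51 s, if anything falls off the work surface, if the arm or the gripper's body presses on something with over 40 N, if the wrist force passes 120 N, or if a joint passes its speed limit or range.

ROBOT

A 6-joint arm with a two-finger parallel gripper is mounted at the origin on the work surface. World frame = base frame: x ahead of the robot, y to its left, z up, the work surface at z = 0. Lengths are in mm, angles in rad, forces in N, time in s.
With the tool pointing down it reaches from about 400 to 925 mm from the base axis. Payload 12.5 kg.
Tool frame: the origin (TCP) lies at the centre of the arm's flange, where the gripper is bolted on; the fingertips stand 190 mm ahead of it and the grasp point (between the pads) lies 171 mm ahead of it; z points along the fingers, y is the direction in which the jaws open and shut (so a half turn about z gives the same grasp; the last joint's range is limited). The gripper opens to 95 mm and grips with 3 to 60 N. Pads are 20 mm wide; open, the fingers measure 119 mm over their backs; the gripper's body (75 mm by 180 mm) begins 59 mm behind the grasp point.
Start: joints at [1.232, 0.491, 1.559, -0, 1.092, -0.106], TCP at [144.165, 608.146, 404.761] pointing down, gripper open.
Joint ranges: [-3.1, 3.1], [-0.84, 2.19], [0.05, 2.79], [-1.13, 4.28], [0.06, 2.93], [-2.69, 2.69]. Speed limits (rad/s): [2.22, 2.22, 2.79, 3.14, 3.14, 3.14].

INTERFACE

Orientations are given as [roll, pitch, yaw] about the fixed x, y, z axes, in that order (R = Rz(yaw) Ry(pitch) Rx(roll)).
In Python, from cell import env gives the robot as it stands.
- The arm moves only by the shell command python3 -m pendant 'ROWS'. ROWS is JSON, a list of rows, each an object of numbers: "x", "y", "z": the shift along the tool's x, y, z in units of 150 mm (1.0 is 150 mm); "rx", "ry", "rz": the turn, a rotation vector about the tool's x, y, z in units of 45 degrees (1.0 is 45 degrees); "jaw": the opening, from 0 (shut) to 1 (fully open). In form: [{"x": .., "y": .., "z": .., "rx": .., "ry": .., "rz": .., "jaw": ..}, ...]. A call has 1 to 10 rows; each row is the pose to reach, as a shift and turn from the pose commanded when the call began, along the tool's axes at that moment; what a row does not reach only later rows make up. A row lasts 1/8 s, in which the tool goes at most 62.5 mm and 10.7 degrees, less where a joint would pass 70% of its speed; a pose out of reach is approached as far as the arm can. A call with a number of a shift or a turn outside -1 to 1 is refused whole. A call with a gripper value outside its range is refused whole. The fingers move at their own pace and stop on an object; the grip force is fixed at half the most. Time passes only in rows, so rows that repeat a pose let the fingers close. It gives the time, the measured TCP pose, the force and the opening at its end, in the units of the state.
- env.state(): the state, without advancing time (a new reading comes with each control period).
- env.read_camera(name): name is "scene" or "top"; returns a dict with "img" (400x640x3 uint8, red, green, blue), "fx", "fy", "cx", "cy" (pixels), "rvec" (rotation vector, rad) and "tvec" (3), from world to camera coordinates, as OpenCV has them. Camera axes: x right, y down, z forward; pixel columns grow to the right and rows downward; lengths in mm; the calibration is good to about 2 mm. A picture is of the moment at which its call begins. There is no depth.
- env.job_done(): hands the job in, once; it reports no verdict.
The state is a dict: "t": time; "joints": joint angles; "qvel": joint speeds; "tau": joint torques, N m; "eef_pos": TCP position; "tcp_rot": TCP orientation; "ft_force": force on the tool from outside, world axes, zero at the start; "moment": the same for the moment, N m; "opening": opening from 0.0 (shut) to 1.0 (fully open).
Only numpy, scipy, OpenCV 4.12 (cv2) and the standard library are available. Lean on these libraries where they do the work, as an engineer would, in place of code of your own. Each camera call takes 0.05 s, during which the arm holds its last target.

## Working session

There is one attempt and no reset: what is moved stays moved. The work goes in short steps, Python scripts to look and compute and a shell command to move; the robot and the scene stay as the last step left them, time stands still between calls to the robot, and variables do not carry over. Pictures are saved under pics/ and viewed, and the job is handed in when it is done.

```bash
mkdir -p pics; ls; python3 - <<'E'
from cell import env
import cv2
for n in("scene","top"):
    c=env.read_camera(n); cv2.imwrite(f"pics/{n}0.png",c["img"][:,:,::-1]); print(n,c["fx"],c["fy"],c["cx"],c["cy"],c["rvec"],c["tvec"])
print(env.state())
E
```

```text
pics
scene 383.8322661368678 383.8322661368678 314.44856704115 201.43129698525357 [ 2.0672424   1.54436349 -0.52476604] [-163.43404351 -371.35677371 1606.84890069]
top 419.1857385083625 419.1857385083625 318.9118136135802 198.9655364759454 [ 2.16799116 -2.14943395  0.13126347] [  -6.12340409  552.55578258 1197.06124609]
{'t': 0.1, 'joints': array([ 1.23240062e+00,  4.91495690e-01,  1.55939923e+00,  1.60355120e-05,
        1.09168577e+00, -1.05561487e-01]), 'qvel': array([ 0.00019569, -0.00253225, -0.00183476,  0.00093678, -0.00023011,
       -0.00164677]), 'tau': array([ 2.12547297e-03, -6.13620543e+01, -2.58601642e+01,  6.93370099e-02,
        4.69801482e-02, -5.98985343e-05]), 'eef_pos': array([144.15362184, 608.11836057, 404.21862437]), 'tcp_rot': array([-3.14061161e+00, -1.18249445e-04,  2.90875098e+00]), 'ft_force': array([ 0.53191658, -0.052918  ,  0.30643978]), 'moment': array([ 0.07859219,  0.01006211, -0.01612017]), 'opening': 0.9960109675760391}
```

View pics/scene0.png

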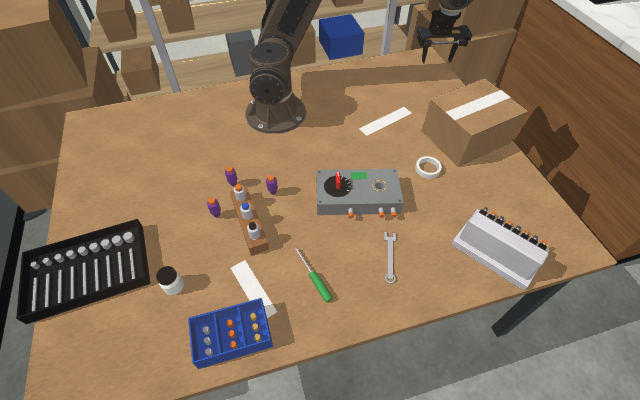

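View pics/top0.png

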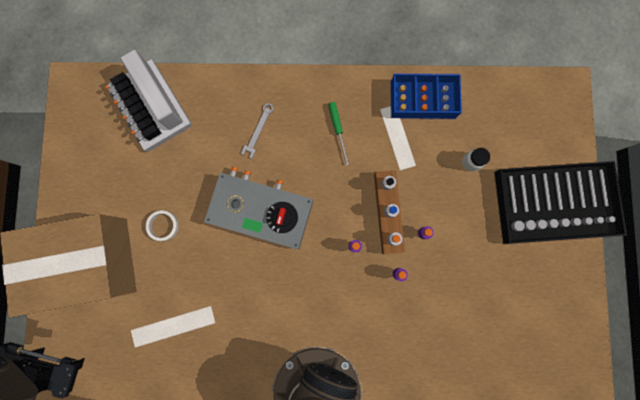

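```bash
python3 - <<'E'
import cv2
t=cv2.imread("pics/top0.png"); s=cv2.imread("pics/scene0.png")
cv2.imwrite("pics/c1.png",cv2.resize(t[165:285,340:440],None,fx=5,fy=5,interpolation=cv2.INTER_CUBIC))
cv2.imwrite("pics/c2.png",cv2.resize(t[160:255,200:320],None,fx=6,fy=6,interpolation=cv2.INTER_CUBIC))
cv2.imwrite("pics/c3.png",cv2.resize(s[160:260,200:300],None,fx=6,fy=6,interpolation=cv2.INTER_CUBIC))
E
```

```text
(no output)
```

View pics/c1.png

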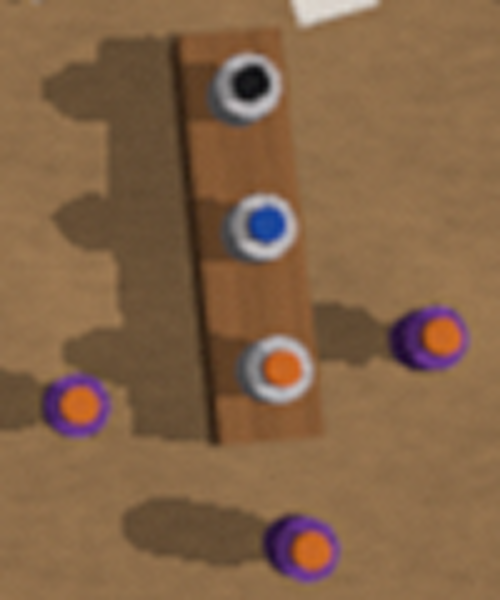

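View pics/c2.png

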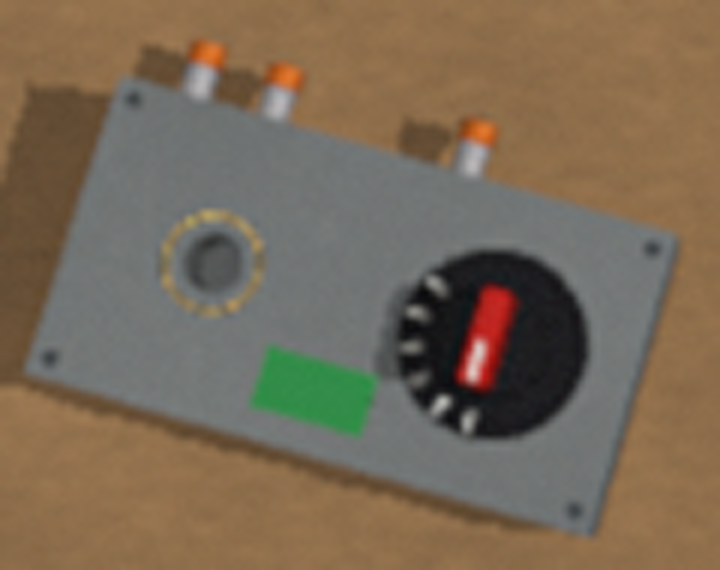

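View pics/c3.png

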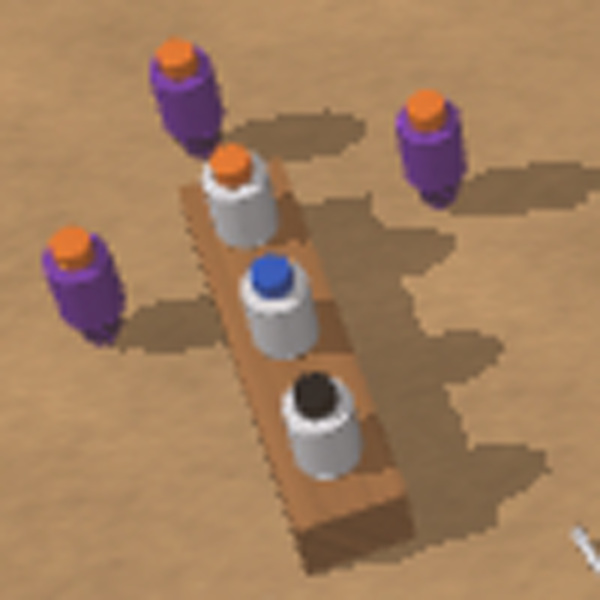

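```bash
cat > h.py <<'E'
import numpy as np,cv2
from cell import env
def cam(n):
    c=env.read_camera(n); K=np.array([[c["fx"],0,c["cx"]],[0,c["fy"],c["cy"]],[0,0,1]]); return c["img"],K,np.array(c["rvec"],float),np.array(c["tvec"],float)
def ray(K,r,t,px,z):
    R=cv2.Rodrigues(r)[0]; C=-R.T@t; d=R.T@np.linalg.inv(K)@np.array([*px,1.]); return C+d*(z-C[2])/d[2]
def proj(K,r,t,P): return cv2.projectPoints(np.array(P,float).reshape(-1,3),r,t,K,None)[0].reshape(-1,2)
E
python3 - <<'E'
from h import *
im,K,r,t=cam("top"); im2,K2,r2,t2=cam("scene")
f1=lambda u,v:((u+.5)/5-.5+340,(v+.5)/5-.5+165)
f2=lambda u,v:((u+.5)/6-.5+200,(v+.5)/6-.5+160)
f3=lambda u,v:((u+.5)/6-.5+200,(v+.5)/6-.5+160)
np.set_printoptions(precision=1,suppress=True)
for n,p in dict(orange=(282,370),blue=(266,225),black=(251,84)).items(): print(n,ray(K,r,t,f1(*p),103))
for n,p in dict(orange=(231,160),blue=(271,270),black=(316,388)).items(): print(n,'scene',ray(K2,r2,t2,f3(*p),103))
for n,p in dict(pl=(80,406),pr=(442,337),pb=(312,551)).items(): print(n,ray(K,r,t,f1(*p),88))
C=[ray(K,r,t,f2(*p),60)[:2] for p in [(122,78),(678,236),(592,535),(25,375)]]
print(C)
# model corners: +x side at image top; socket(+y) at left
M=np.array([[75,140],[75,-140],[-75,-140],[-75,140]],float); C=np.array(C)
mc=C.mean(0); H=M.T@(C-mc); U,S,V=np.linalg.svd(H); R=V.T@np.diag([1,np.linalg.det(V.T@U.T)])@U.T
print("centre",mc,"yaw",np.arctan2(R[1,0],R[0,0]),"res",(M@R.T+mc-C))
print("socket",mc+R@[0,70],"knob",mc+R@[0,-70])
print("socket px",ray(K,r,t,f2(212,263),60),"dial",ray(K,r,t,f2(494,344),60), "knob",ray(K,r,t,f2(488,337),108))
# scene reproj overlay
def ov(im,K,r,t,n,sl,s):
    im=cv2.resize(im[sl],None,fx=s,fy=s,interpolation=cv2.INTER_CUBIC)[:,:,::-1].copy()
    P=[[*(R@m+mc),60] for m in M]+[[*(mc+R@[14*0+18*np.cos(a),70+18*np.sin(a)]),60] for a in np.arange(0,6.28,.5)]+[[*(mc+R@[46*np.cos(a),-70+46*np.sin(a)]),60] for a in np.arange(0,6.28,.5)]
    for u,v in proj(K,r,t,P): cv2.circle(im,(int((u-sl[1].start+.5)*s),int((v-sl[0].start+.5)*s)),2,(255,0,255),-1)
    cv2.imwrite(n,im)
ov(im2,K2,r2,t2,"pics/ovs.png",(slice(155,225),slice(305,415)),7)
ov(im,K,r,t,"pics/ovt.png",(slice(160,255),slice(200,320)),6)
E
```

```text
orange [ 436.6 -213.4  103. ]
blue [ 516.3 -205.6  103. ]
black [ 595.1 -198.3  103. ]
orange scene [ 438.1 -213.5  103. ]
blue scene [ 517.1 -205.9  103. ]
black scene [ 596.  -197.3  103. ]
pl [ 416.3 -104.1   88. ]
pr [ 456.1 -305.3   88. ]
pb [ 338.2 -231.2   88. ]
[array([623.8, 285.8]), array([549.4,  16.8]), array([406.9,  55.9]), array([480.1, 326.6])]
centre [515.  171.3] yaw -0.26825625075200693 res [[ 0.6  0.6]
 [ 0.9 -0.4]
 [-1.3  0.2]
 [-0.3 -0.4]]
socket [533.6 238.8] knob [496.5 103.8]
socket px [534.4 239.4  60. ] dial [496.8 103.9  60. ] knob [496.2 102.4 108. ]
```

View pics/ovs.png

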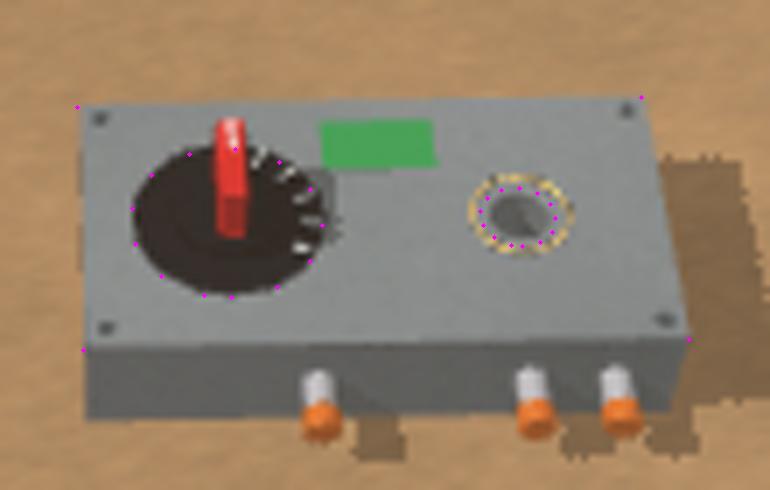

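View pics/ovt.png

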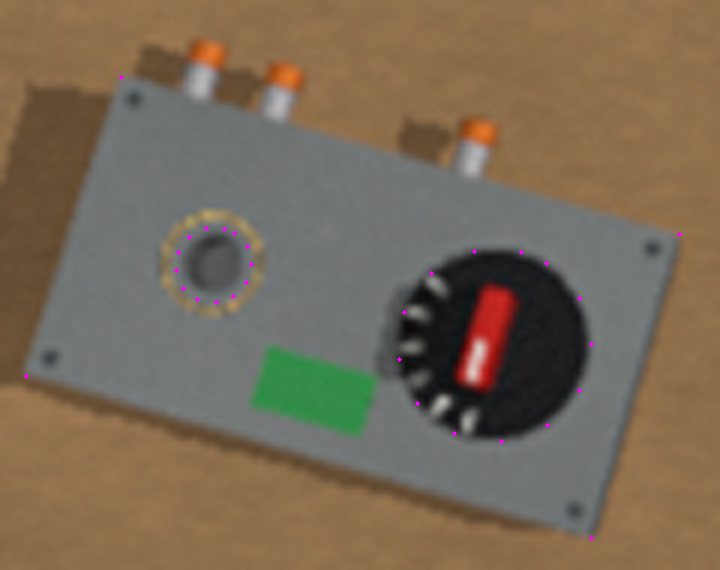

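The valve to take is the aluminium one with the orange cap in the stand, at top px (396,239). The three purple ones at (356,246), (428,232) and (402,275) stand on the bench, so they are decoys. The crop confirms this. Next I'll make a helper to work out the rows, then move.

```bash
cat >> h.py <<'E'
from scipy.spatial.transform import Rotation as Ro
def to(x,y,z,yaw=None):
    s=env.state(); R=Ro.from_euler('xyz',s["tcp_rot"]); d=R.inv().apply(np.array([x,y,z])-s["eef_pos"])/150
    o=f"xyz {d.round(3)}"
    if yaw is not None:
        o+=f" rot {((R.inv()*Ro.from_euler('xyz',[np.pi,0,yaw])).as_rotvec()/(np.pi/4)).round(3)}"
    print(o, 'now',s["eef_pos"].round(1),s["tcp_rot"].round(4),'t',round(s["t"],2))
E
python3 - <<'E'
from h import *
to(240,470,404,2.873); to(340,300,404);to(420,0,404); to(437,-213,404)
E
```

```text
xyz [-0.834 -0.749  0.003] rot [-0.001 -0.     0.046] now [144.2 608.1 404.4] [-3.1409e+00 -1.0000e-04  2.9088e+00] t 0.2
xyz [-1.744 -1.698  0.004] now [144.2 608.1 404.4] [-3.1409e+00 -1.0000e-04  2.9088e+00] t 0.2
xyz [-2.725 -3.521  0.005] now [144.2 608.1 404.4] [-3.1409e+00 -1.0000e-04  2.9088e+00] t 0.2
xyz [-3.163 -4.876  0.006] now [144.2 608.1 404.4] [-3.1409e+00 -1.0000e-04  2.9088e+00] t 0.2
```

```bash
python3 -m pendant '[{"y":-0.4,"x":-0.1,"rz":0.046},{"y":-0.8,"x":-0.3,"rz":0.046},{"y":-1,"x":-0.7,"rz":0.046},{"y":-1,"x":-0.8,"rz":0.046}]'; python3 -m pendant '[{"y":-0.4,"x":-0.25},{"y":-0.8,"x":-0.5},{"y":-1,"x":-0.8},{"y":-1,"x":-0.8}]';python3 -m pendant '[{"y":-0.4,"x":-0.25},{"y":-0.8,"x":-0.5},{"y":-1,"x":-0.6},{"y":-1,"x":-0.6}]'; python3 - <<'E'
from h import *
to(440,-100,404,2.873)
E
```

```text
xyz [-3.008 -4.138  0.005] rot [-0.001 -0.     0.046] now [144.2 608.1 404.4] [-3.1409e+00 -1.0000e-04  2.9088e+00] t 0.2invalid input
invalid input
invalid input
```

```bash
python3 -m pendant '[{"x":-0.1,"y":-0.4,"z":0,"rx":0,"ry":0,"rz":0.046,"jaw":1},{"x":-0.3,"y":-0.8,"z":0,"rx":0,"ry":0,"rz":0.046,"jaw":1},{"x":-0.7,"y":-1,"z":0,"rx":0,"ry":0,"rz":0.046,"jaw":1},{"x":-0.8,"y":-1,"z":0,"rx":0,"ry":0,"rz":0.046,"jaw":1}]'
```

```text
t: 0.7
eef_pos: [227.5, 432.5, 405.1]
tcp_rot: [3.141, 0.0, 2.871]
ft_force: [-0.2, 0.8, 0.4]
opening: 0.998
```

```bash
python3 -m pendant '[{"x":-0.25,"y":-0.4,"z":0,"rx":0,"ry":0,"rz":0,"jaw":0.8},{"x":-0.5,"y":-0.8,"z":0,"rx":0,"ry":0,"rz":0,"jaw":0.8},{"x":-0.8,"y":-1,"z":0,"rx":0,"ry":0,"rz":0,"jaw":0.8},{"x":-0.8,"y":-1,"z":0,"rx":0,"ry":0,"rz":0,"jaw":0.8}]'
python3 -m pendant '[{"x":-0.25,"y":-0.4,"z":0,"rx":0,"ry":0,"rz":0,"jaw":0.8},{"x":-0.5,"y":-0.8,"z":0,"rx":0,"ry":0,"rz":0,"jaw":0.8},{"x":-0.6,"y":-1,"z":0,"rx":0,"ry":0,"rz":0,"jaw":0.8},{"x":-0.6,"y":-1,"z":0,"rx":0,"ry":0,"rz":0,"jaw":0.8}]'
python3 - <<'E'
from h import *
to(437,-213.5,404,2.873)
E
```

```text
t: 1.2
eef_pos: [303.6, 255.6, 405.0]
tcp_rot: [3.141, 0.001, 2.868]
ft_force: [-1.2, 0.3, 0.6]
opening: 0.796
t: 1.7
eef_pos: [349.7, 87.8, 404.8]
tcp_rot: [3.141, 0.0, 2.868]
ft_force: [1.3, 0.2, 0.2]
opening: 0.802
xyz [-1.103 -1.776  0.005] rot [ 0.     0.    -0.006] now [349.7  87.8 404.8] [3.1415e+00 2.0000e-04 2.8681e+00] t 1.7
```

```bash
python3 -m pendant '[{"x":-0.25,"y":-0.4,"z":0,"rx":0,"ry":0,"rz":0,"jaw":0.8},{"x":-0.5,"y":-0.8,"z":0,"rx":0,"ry":0,"rz":0,"jaw":0.8},{"x":-0.8,"y":-1,"z":0,"rx":0,"ry":0,"rz":0,"jaw":0.8},{"x":-0.9,"y":-1,"z":0,"rx":0,"ry":0,"rz":0,"jaw":0.8}]'
python3 -m pendant '[{"x":-0.1,"y":-0.4,"z":0,"rx":0,"ry":0,"rz":0,"jaw":0.8},{"x":-0.2,"y":-0.77,"z":0,"rx":0,"ry":0,"rz":0,"jaw":0.8},{"x":-0.2,"y":-0.77,"z":0,"rx":0,"ry":0,"rz":0,"jaw":0.8},{"x":-0.2,"y":-0.77,"z":0,"rx":0,"ry":0,"rz":0,"jaw":0.8},{"x":-0.2,"y":-0.77,"z":0,"rx":0,"ry":0,"rz":0,"jaw":0.8}]'
python3 - <<'E'
from h import *
to(437.2,-213.5,242,2.873)
for n in("scene","top"):
    cv2.imwrite(f"pics/{n}1.png",cam(n)[0][:,:,::-1])
E
```

```text
t: 2.2
eef_pos: [441.1, -92.0, 404.5]
tcp_rot: [3.141, 0.0, 2.871]
ft_force: [-0.1, 0.7, 0.5]
opening: 0.799
t: 2.82
eef_pos: [438.0, -208.6, 404.7]
tcp_rot: [3.141, -0.0, 2.875]
ft_force: [-0.6, -0.0, -0.5]
opening: 0.8
xyz [-0.004 -0.033  1.085] rot [ 0.    -0.     0.002] now [ 438.  -208.6  404.7] [ 3.1412e+00 -2.0000e-04  2.8747e+00] t 2.83
```

View pics/scene1.png

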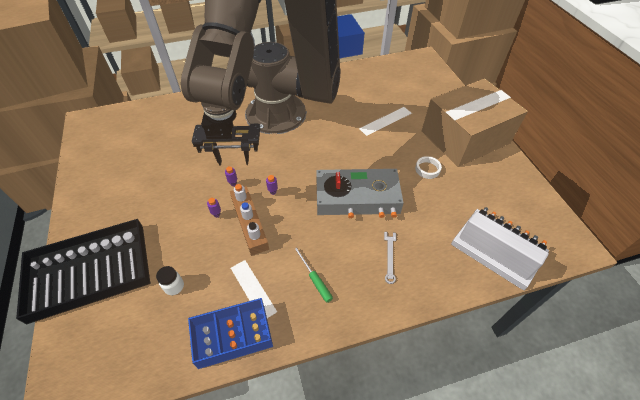

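The scene shows the open gripper above the stand, clear of everything. Next I'll come down in two stages.

```bash
python3 -m pendant '[{"x":0,"y":-0.033,"z":0.3,"rx":0,"ry":0,"rz":0,"jaw":0.8},{"x":-0.004,"y":-0.033,"z":0.6,"rx":0,"ry":0,"rz":0,"jaw":0.8},{"x":-0.004,"y":-0.033,"z":0.6,"rx":0,"ry":0,"rz":0,"jaw":0.8},{"x":-0.004,"y":-0.033,"z":0.6,"rx":0,"ry":0,"rz":0,"jaw":0.8}]'
python3 - <<'E'
from h import *
to(437.2,-213.5,242,2.873)
for n in("scene","top"):
    i=cam(n)[0][:,:,::-1]; i=i[120:270,180:300] if n=="scene" else i[160:290,330:450]
    cv2.imwrite(f"pics/{n}2.png",cv2.resize(i,None,fx=4,fy=4,interpolation=cv2.INTER_CUBIC))
E
```

```text
t: 3.42
eef_pos: [437.3, -215.1, 316.0]
tcp_rot: [-3.141, 0.001, 2.873]
ft_force: [-0.4, 1.0, 0.4]
opening: 0.799
xyz [0.004 0.01  0.493] rot [-0.     0.002  0.   ] now [ 437.3 -215.1  316. ] [-3.1413e+00  1.2000e-03  2.8733e+00] t 3.42
```

View pics/scene2.png

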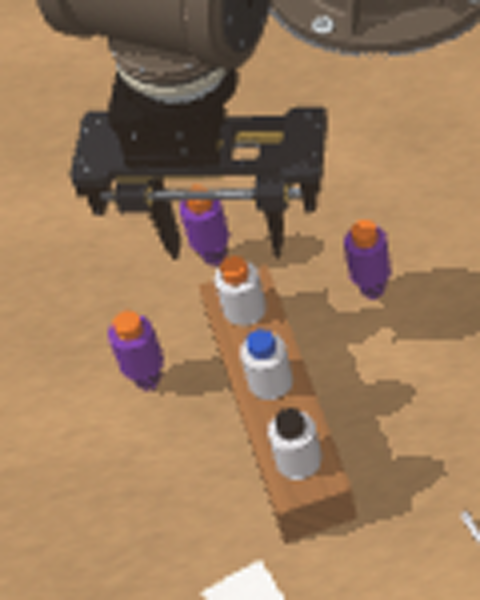

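```bash
python3 -m pendant '[{"x":0.004,"y":0.01,"z":0.25,"rx":0,"ry":0,"rz":0,"jaw":0.7},{"x":0.004,"y":0.01,"z":0.45,"rx":0,"ry":0,"rz":0,"jaw":0.7},{"x":0.004,"y":0.01,"z":0.493,"rx":0,"ry":0,"rz":0,"jaw":0.7},{"x":0.004,"y":0.01,"z":0.493,"rx":0,"ry":0,"rz":0,"jaw":0.7},{"x":0.004,"y":0.01,"z":0.493,"rx":0,"ry":0,"rz":0,"jaw":0.7}]'
python3 - <<'E'
from h import *
to(437.2,-213.5,241,2.873)
for n in("scene","top"):
    i=cam(n)[0][:,:,::-1]; i=i[120:270,180:300] if n=="scene" else i[160:290,330:450]
    cv2.imwrite(f"pics/{n}3.png",cv2.resize(i,None,fx=4,fy=4,interpolation=cv2.INTER_CUBIC))
E
```

```text
t: 4.15
eef_pos: [436.9, -213.8, 242.0]
tcp_rot: [-3.141, 0.002, 2.873]
ft_force: [-0.3, -1.0, -0.9]
opening: 0.7
xyz [-0.001  0.002  0.007] rot [-0.001  0.003 -0.   ] now [ 436.9 -213.8  242. ] [-3.1410e+00  2.0000e-03  2.8727e+00] t 4.15
```

View pics/scene3.png

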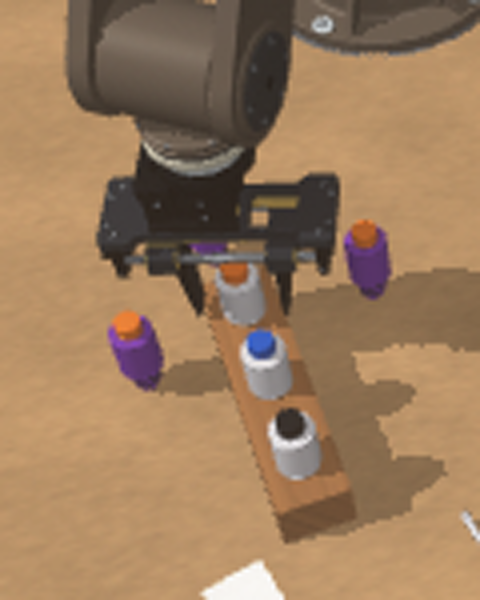

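The jaws straddle the orange-capped valve. I'll close them now.

```bash
python3 -m pendant '[{"x":0,"y":0,"z":0,"rx":0,"ry":0,"rz":0,"jaw":0.2},{"x":0,"y":0,"z":0,"rx":0,"ry":0,"rz":0,"jaw":0.2},{"x":0,"y":0,"z":0,"rx":0,"ry":0,"rz":0,"jaw":0.2},{"x":0,"y":0,"z":0,"rx":0,"ry":0,"rz":0,"jaw":0.2},{"x":0,"y":0,"z":0,"rx":0,"ry":0,"rz":0,"jaw":0.2}]'
python3 -m pendant '[{"x":0,"y":0,"z":-0.06,"rx":0,"ry":0,"rz":0,"jaw":0.2},{"x":0,"y":0,"z":-0.2,"rx":0,"ry":0,"rz":0,"jaw":0.2},{"x":0,"y":0,"z":-0.5,"rx":0,"ry":0,"rz":0,"jaw":0.2},{"x":0,"y":0,"z":-0.8,"rx":0,"ry":0,"rz":0,"jaw":0.2},{"x":0,"y":0,"z":-0.8,"rx":0,"ry":0,"rz":0,"jaw":0.2},{"x":0,"y":0,"z":-0.8,"rx":0,"ry":0,"rz":0,"jaw":0.2}]'
python3 - <<'E'
from h import *
to(534.3,239.5,362,2.873)
for n in("scene","top"):
    i=cam(n)[0][:,:,::-1]
    cv2.imwrite(f"pics/{n}4.png",i)
    if n=="scene":cv2.imwrite("pics/c4.png",cv2.resize(i[80:230,160:320],None,fx=4,fy=4,interpolation=cv2.INTER_CUBIC))
E
```

```text
t: 4.88
eef_pos: [436.7, -213.6, 240.8]
tcp_rot: [3.142, 0.0, 2.873]
ft_force: [1.0, 0.1, 0.9]
opening: 0.372
t: 5.62
eef_pos: [436.3, -213.4, 360.3]
tcp_rot: [3.141, -0.001, 2.873]
ft_force: [-0.0, 0.0, -3.0]
opening: 0.376
xyz [ 0.173  3.084 -0.01 ] rot [ 0.    -0.001 -0.   ] now [ 436.3 -213.4  360.3] [ 3.1412e+00 -7.0000e-04  2.8727e+00] t 5.62
```

View pics/c4.png

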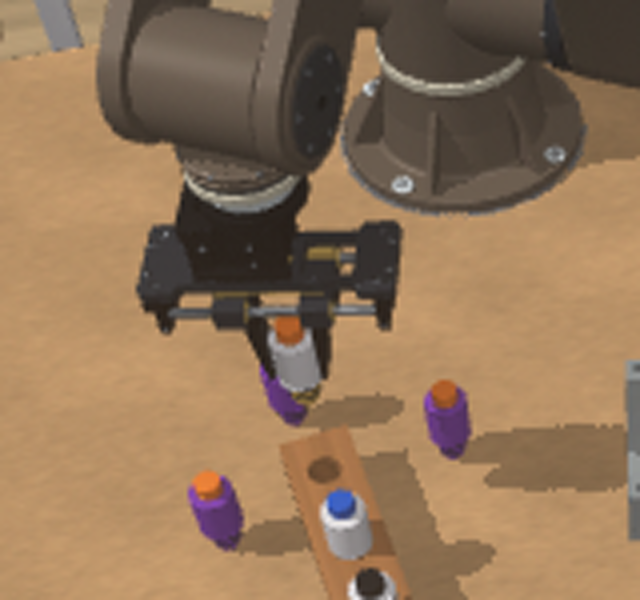

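The orange valve is lifted out and upright, with an opening of 0.376, about 36 mm. Its stand hole is empty and the other two valves are still in place. Next I'll carry it to the tester.

```bash

python3 -m pendant '[{"x":0,"y":0.35,"z":0,"rx":0,"ry":0,"rz":0,"jaw":0.2},{"x":0,"y":0.7,"z":0,"rx":0,"ry":0,"rz":0,"jaw":0.2},{"x":0,"y":1,"z":0,"rx":0,"ry":0,"rz":0,"jaw":0.2}]'
python3 -m pendant '[{"x":0,"y":0.35,"z":0,"rx":0,"ry":0,"rz":0,"jaw":0.2},{"x":0,"y":0.7,"z":0,"rx":0,"ry":0,"rz":0,"jaw":0.2},{"x":0,"y":1,"z":0,"rx":0,"ry":0,"rz":0,"jaw":0.2}]'
python3 -m pendant '[{"x":0.1,"y":0.35,"z":0,"rx":0,"ry":0,"rz":0,"jaw":0.2},{"x":0.17,"y":0.7,"z":0,"rx":0,"ry":0,"rz":0,"jaw":0.2},{"x":0.17,"y":0.95,"z":0,"rx":0,"ry":0,"rz":0,"jaw":0.2},{"x":0.17,"y":1,"z":0,"rx":0,"ry":0,"rz":0,"jaw":0.2},{"x":0.17,"y":1,"z":0,"rx":0,"ry":0,"rz":0,"jaw":0.2}]'
python3 - <<'E'
from h import *
to(534.3,239.5,300,2.873)
E
```

```text
t: 6.1
eef_pos: [476.8, -67.5, 359.6]
tcp_rot: [3.141, -0.002, 2.873]
ft_force: [0.8, -0.4, -2.8]
opening: 0.377
t: 6.48
eef_pos: [516.7, 77.5, 359.4]
tcp_rot: [-3.141, -0.002, 2.873]
ft_force: [0.3, -0.3, -2.1]
opening: 0.377
t: 7.1
eef_pos: [531.6, 226.8, 359.6]
tcp_rot: [-3.14, -0.002, 2.873]
ft_force: [-0.7, 0.0, -2.5]
opening: 0.379
xyz [0.004 0.087 0.397] rot [-0.002 -0.002  0.   ] now [531.6 226.8 359.6] [-3.1404e+00 -1.8000e-03  2.8732e+00] t 7.1
```

```bash

python3 -m pendant '[{"x":0.004,"y":0.087,"z":0.2,"rx":0,"ry":0,"rz":0,"jaw":0.2},{"x":0.004,"y":0.087,"z":0.4,"rx":0,"ry":0,"rz":0,"jaw":0.2},{"x":0.004,"y":0.087,"z":0.43,"rx":0,"ry":0,"rz":0,"jaw":0.2},{"x":0.004,"y":0.087,"z":0.43,"rx":0,"ry":0,"rz":0,"jaw":0.2},{"x":0.004,"y":0.087,"z":0.43,"rx":0,"ry":0,"rz":0,"jaw":0.2}]'
python3 - <<'E'
from h import *
to(534.3,239.5,280,2.873)
for n in("scene","top"):
    i=cam(n)[0][:,:,::-1]
    i=i[110:225,300:430] if n=="scene" else i[155:260,195:325]
    cv2.imwrite(f"pics/{n}5.png",cv2.resize(i,None,fx=6,fy=5.2 if 0 else 5,interpolation=cv2.INTER_CUBIC) if 0 else cv2.resize(i,None,fx=5,fy=5,interpolation=cv2.INTER_CUBIC))
E
```

```text
t: 7.72
eef_pos: [534.8, 239.4, 297.5]
tcp_rot: [3.141, 0.001, 2.872]
ft_force: [-0.6, 0.6, -1.7]
opening: 0.375
xyz [ 0.004 -0.     0.116] rot [ 0.001  0.002 -0.001] now [534.8 239.4 297.5] [3.1406e+00 1.4000e-03 2.8721e+00] t 7.72
```

View pics/scene5.png

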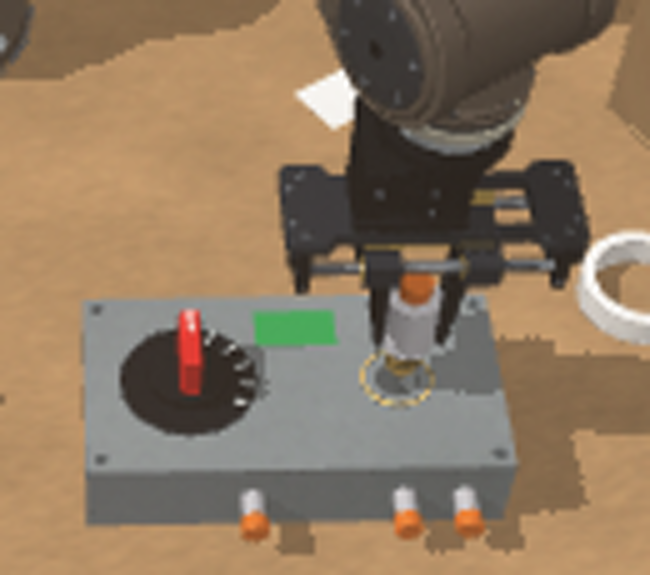

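View pics/top5.png

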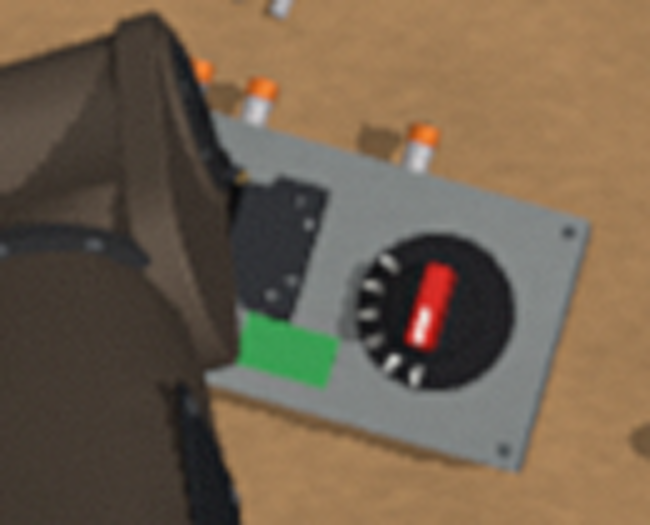

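The foot's tip hangs over the brass ring, near its centre (scene crop ~400,378). Next I'll lower it in steps, watching the force.

```bash

python3 -m pendant '[{"x":0.002,"y":0,"z":0.06,"rx":0,"ry":0,"rz":0,"jaw":0.2},{"x":0.002,"y":0,"z":0.12,"rx":0,"ry":0,"rz":0,"jaw":0.2},{"x":0.002,"y":0,"z":0.12,"rx":0,"ry":0,"rz":0,"jaw":0.2}]'
python3 -m pendant '[{"x":0.002,"y":0,"z":0.03,"rx":0,"ry":0,"rz":0,"jaw":0.2},{"x":0.002,"y":0,"z":0.06,"rx":0,"ry":0,"rz":0,"jaw":0.2},{"x":0.002,"y":0,"z":0.06,"rx":0,"ry":0,"rz":0,"jaw":0.2}]'
python3 - <<'E'
from h import *
to(534.3,239.5,256,2.873)
for n in("scene",):
    i=cam(n)[0][:,:,::-1]
    i=i[110:225,300:430]
    cv2.imwrite(f"pics/{n}6.png",cv2.resize(i,None,fx=5,fy=5,interpolation=cv2.INTER_CUBIC))
E
```

```text
t: 8.2
eef_pos: [534.1, 239.8, 277.3]
tcp_rot: [-3.141, -0.002, 2.873]
ft_force: [-0.5, 0.1, -1.3]
opening: 0.373
t: 8.57
eef_pos: [533.9, 239.9, 268.9]
tcp_rot: [-3.141, -0.001, 2.873]
ft_force: [-0.4, -0.5, -2.0]
opening: 0.377
xyz [-0.003 -0.002  0.086] rot [-0.    -0.001 -0.   ] now [533.9 239.9 268.9] [-3.1413e+00 -5.0000e-04  2.8727e+00] t 8.57
```

View pics/scene6.png

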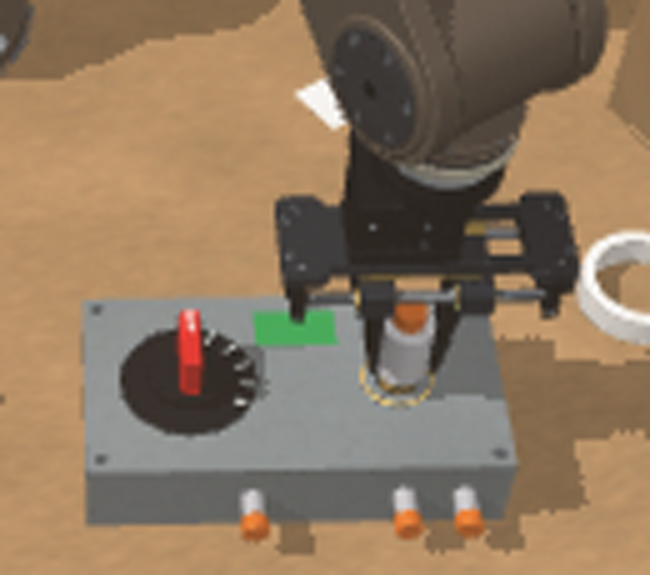

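The foot is entering the hole with no contact force. I'll keep going.

```bash

python3 -m pendant '[{"x":0,"y":0,"z":0.03,"rx":0,"ry":0,"rz":0,"jaw":0.2},{"x":0,"y":0,"z":0.06,"rx":0,"ry":0,"rz":0,"jaw":0.2},{"x":0,"y":0,"z":0.06,"rx":0,"ry":0,"rz":0,"jaw":0.2}]'
python3 -m pendant '[{"x":0,"y":0,"z":0.01,"rx":0,"ry":0,"rz":0,"jaw":0.2},{"x":0,"y":0,"z":0.02,"rx":0,"ry":0,"rz":0,"jaw":0.2},{"x":0,"y":0,"z":0.026,"rx":0,"ry":0,"rz":0,"jaw":0.2},{"x":0,"y":0,"z":0.03,"rx":0,"ry":0,"rz":0,"jaw":0.2},{"x":0,"y":0,"z":0.03,"rx":0,"ry":0,"rz":0,"jaw":0.2}]'
```

```text
t: 9.0
eef_pos: [533.9, 239.9, 259.9]
tcp_rot: [-3.141, -0.001, 2.873]
ft_force: [0.1, -0.2, -2.5]
opening: 0.374
t: 9.62
eef_pos: [534.0, 239.9, 255.8]
tcp_rot: [3.141, 0.0, 2.873]
ft_force: [0.0, 1.5, -2.9]
opening: 0.373
```

```bash

python3 -m pendant '[{"x":0,"y":0,"z":0.01,"rx":0,"ry":0,"rz":0,"jaw":0.2},{"x":0,"y":0,"z":0.015,"rx":0,"ry":0,"rz":0,"jaw":0.2},{"x":0,"y":0,"z":0.015,"rx":0,"ry":0,"rz":0,"jaw":0.2}]'
```

```text
t: 10.0
eef_pos: [533.9, 239.9, 255.7]
tcp_rot: [3.141, 0.001, 2.873]
ft_force: [-7.6, -3.0, 22.9]
opening: 0.375
```

The push stopped at z 255.7, where I expected it to seat (255.8), with a 23 N reaction. I'll release it.

```bash

python3 -m pendant '[{"x":0,"y":0,"z":-0.013,"rx":0,"ry":0,"rz":0,"jaw":0.2},{"x":0,"y":0,"z":-0.013,"rx":0,"ry":0,"rz":0,"jaw":0.7},{"x":0,"y":0,"z":-0.013,"rx":0,"ry":0,"rz":0,"jaw":0.7},{"x":0,"y":0,"z":-0.013,"rx":0,"ry":0,"rz":0,"jaw":0.7},{"x":0,"y":0,"z":-0.013,"rx":0,"ry":0,"rz":0,"jaw":0.7}]'
python3 -m pendant '[{"x":0,"y":0,"z":-0.3,"rx":0,"ry":0,"rz":0,"jaw":0.7},{"x":0,"y":0,"z":-0.6,"rx":0,"ry":0,"rz":0,"jaw":0.7},{"x":0,"y":-0.3,"z":-0.6,"rx":0,"ry":0,"rz":0,"jaw":0.7},{"x":0,"y":-0.6,"z":-0.6,"rx":0,"ry":0,"rz":0,"jaw":0.7},{"x":0,"y":-0.933,"z":-0.6,"rx":0,"ry":0,"rz":0,"jaw":0.7},{"x":0,"y":-0.933,"z":-0.6,"rx":0,"ry":0,"rz":0,"jaw":0.7},{"x":0,"y":-0.933,"z":-0.6,"rx":0,"ry":0,"rz":0,"jaw":0.7}]'
python3 - <<'E'
from h import *
to(496.7,104.2,265,2.873)
for n in("scene","top"):
    i=cam(n)[0][:,:,::-1]
    i=i[110:225,300:430] if n=="scene" else i[155:260,195:325]
    cv2.imwrite(f"pics/{n}7.png",cv2.resize(i,None,fx=5,fy=5,interpolation=cv2.INTER_CUBIC))
E
```

```text
t: 10.62
eef_pos: [534.0, 239.9, 255.4]
tcp_rot: [3.142, -0.0, 2.873]
ft_force: [1.1, -0.3, -0.6]
opening: 0.688
t: 11.5
eef_pos: [497.1, 105.1, 345.6]
tcp_rot: [3.141, 0.001, 2.872]
ft_force: [0.2, -0.3, 0.6]
opening: 0.696
xyz [ 0.001 -0.007  0.538] rot [ 0.001  0.001 -0.001] now [497.1 105.1 345.6] [3.1412e+00 5.0000e-04 2.8720e+00] t 11.5
```

View pics/scene7.png

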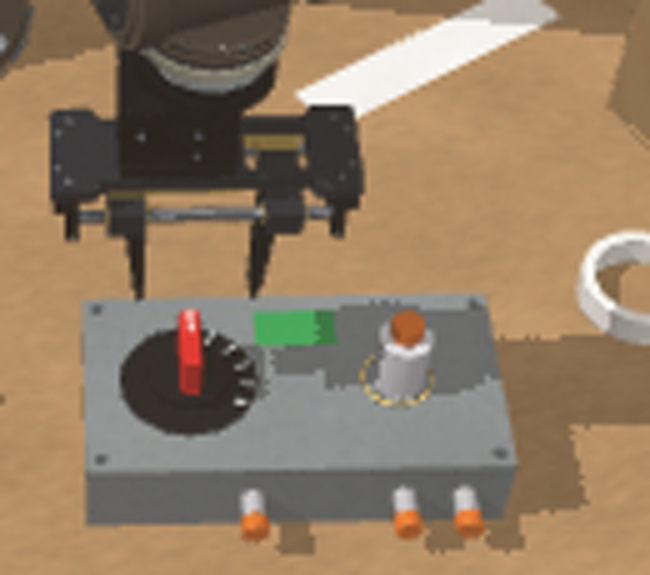

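View pics/top7.png

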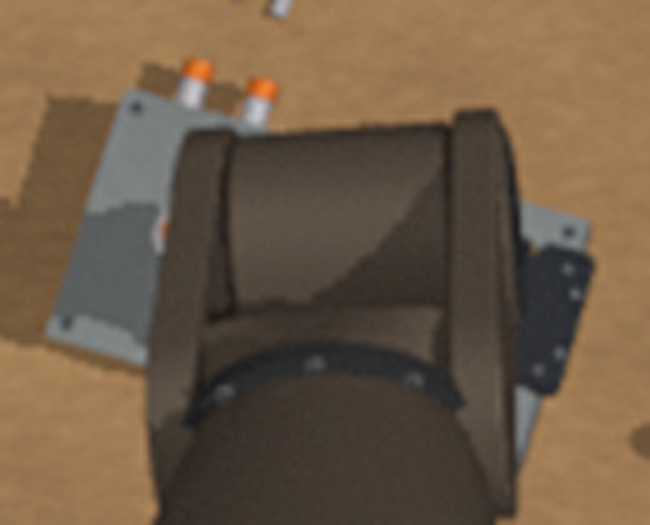

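The valve stands upright in the brass ring, with its shoulder on the deck (scene crop 405,375). Now down to the knob.

```bash

python3 -m pendant '[{"x":0,"y":-0.006,"z":0.2,"rx":0,"ry":0,"rz":0,"jaw":0.6},{"x":0,"y":-0.006,"z":0.4,"rx":0,"ry":0,"rz":0,"jaw":0.6},{"x":0,"y":-0.006,"z":0.52,"rx":0,"ry":0,"rz":0,"jaw":0.6},{"x":0,"y":-0.006,"z":0.53,"rx":0,"ry":0,"rz":0,"jaw":0.6},{"x":0,"y":-0.006,"z":0.53,"rx":0,"ry":0,"rz":0,"jaw":0.6}]'
python3 - <<'E'
from h import *
to(496.7,104,266,2.873)
i=cam("scene")[0][:,:,::-1][110:225,300:430]
cv2.imwrite(f"pics/s8.png",cv2.resize(i,None,fx=5,fy=5,interpolation=cv2.INTER_CUBIC))
E
```

```text
t: 12.22
eef_pos: [496.8, 104.6, 266.4]
tcp_rot: [3.141, 0.0, 2.873]
ft_force: [-0.4, 0.2, 0.8]
opening: 0.602
xyz [-0.    -0.004  0.002] rot [0.    0.001 0.001] now [496.8 104.6 266.4] [3.1413e+00 4.0000e-04 2.8735e+00] t 12.22
```

View pics/s8.png

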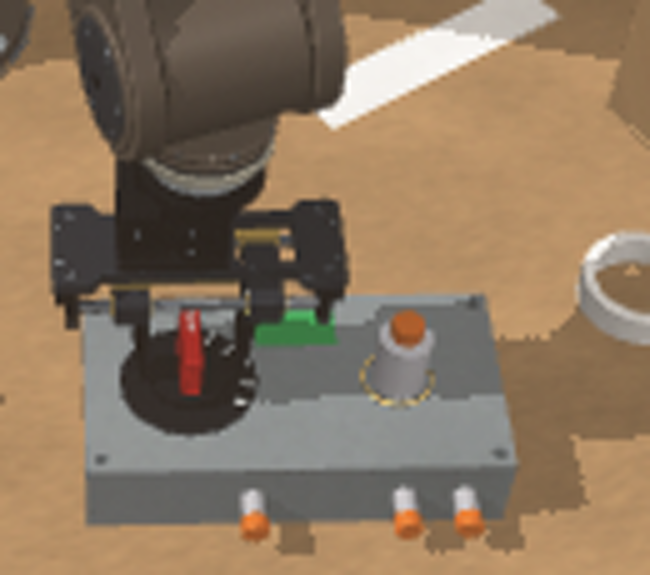

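The jaws are on either side of the red bar. I'll close them.

```bash

python3 -m pendant '[{"x":0,"y":-0.004,"z":0,"rx":0,"ry":0,"rz":0,"jaw":0.25},{"x":0,"y":-0.004,"z":0,"rx":0,"ry":0,"rz":0,"jaw":0.05},{"x":0,"y":-0.004,"z":0,"rx":0,"ry":0,"rz":0,"jaw":0},{"x":0,"y":-0.004,"z":0,"rx":0,"ry":0,"rz":0,"jaw":0},{"x":0,"y":-0.004,"z":0,"rx":0,"ry":0,"rz":0,"jaw":0},{"x":0,"y":-0.004,"z":0,"rx":0,"ry":0,"rz":0,"jaw":0}]'
python3 -c "
from h import *
s=env.state();print(s['moment'],s['ft_force'],s['tcp_rot'])"
```

```text
t: 13.02
eef_pos: [496.5, 104.0, 266.1]
tcp_rot: [3.14, 0.0, 2.872]
ft_force: [0.4, 6.5, -0.5]
opening: 0.144
[ 1.09878401 -0.13406493 -0.09849927] [ 0.41140683  6.49233089 -0.47733091] [3.14039570e+00 4.40912539e-04 2.87200281e+00]
```

Opening is 0.144, about 13.7 mm, which is the bar. Now I'll turn it clockwise (+rz) in 6-degree steps and read the moment after each.

```bash
cat > m.py <<'E'
from cell import env
s=env.state();print("  Mz %.3f q6 %.3f rot %.1f deg vs2.873"%(s['moment'][2],s['joints'][5],(2.873-s['tcp_rot'][2])*57.3))
E
for k in 1; do 
python3 -m pendant '[{"x":0,"y":0.002,"z":0,"rx":0,"ry":0,"rz":0.133,"jaw":0},{"x":0,"y":0.002,"z":0,"rx":0,"ry":0,"rz":0.133,"jaw":0}]'; python3 m.py
python3 -m pendant '[{"x":0,"y":0,"z":0,"rx":0,"ry":0,"rz":0.133,"jaw":0},{"x":0,"y":0,"z":0,"rx":0,"ry":0,"rz":0.133,"jaw":0}]'; python3 m.py
python3 -m pendant '[{"x":0,"y":0,"z":0,"rx":0,"ry":0,"rz":0.133,"jaw":0},{"x":0,"y":0,"z":0,"rx":0,"ry":0,"rz":0.133,"jaw":0}]'; python3 m.py
python3 -m pendant '[{"x":0,"y":0,"z":0,"rx":0,"ry":0,"rz":0.133,"jaw":0},{"x":0,"y":0,"z":0,"rx":0,"ry":0,"rz":0.133,"jaw":0}]'; python3 m.py
done
python3 - <<'E'
from h import *
i=cam("scene")[0][:,:,::-1][110:225,300:430]
cv2.imwrite(f"pics/s9.png",cv2.resize(i,None,fx=5,fy=5,interpolation=cv2.INTER_CUBIC))
E
```

```text
t: 13.28
eef_pos: [496.5, 104.1, 266.0]
tcp_rot: [3.141, 0.0, 2.769]
ft_force: [0.3, 5.2, 1.0]
opening: 0.145
  Mz 0.143 q6 -1.122 rot 6.0 deg vs2.873
t: 13.52
eef_pos: [496.5, 104.0, 266.1]
tcp_rot: [3.141, 0.0, 2.665]
ft_force: [0.1, 5.3, 0.9]
opening: 0.148
  Mz 0.074 q6 -1.019 rot 11.9 deg vs2.873
t: 13.78
eef_pos: [496.5, 104.0, 266.1]
tcp_rot: [3.141, 0.0, 2.561]
ft_force: [1.1, 5.0, 1.6]
opening: 0.145
  Mz 0.031 q6 -0.915 rot 17.9 deg vs2.873
t: 14.02
eef_pos: [496.5, 104.0, 266.1]
tcp_rot: [3.141, 0.0, 2.457]
ft_force: [1.0, 6.4, 1.3]
opening: 0.146
  Mz 0.081 q6 -0.811 rot 23.8 deg vs2.873
```

View pics/s9.png

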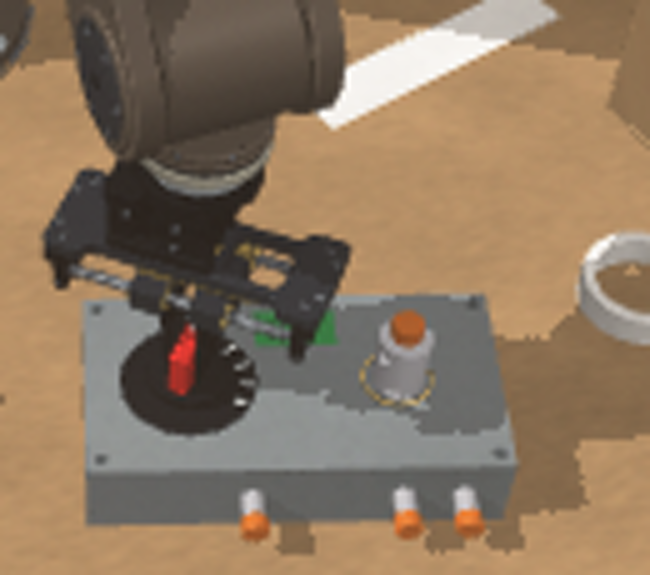

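The first click shows in the moment: up to 0.14, down to 0.03, then 0.08 at 24°. On to the second.

```bash

python3 -m pendant '[{"x":0,"y":0,"z":0,"rx":0,"ry":0,"rz":0.133,"jaw":0},{"x":0,"y":0,"z":0,"rx":0,"ry":0,"rz":0.133,"jaw":0}]'; python3 m.py
python3 -m pendant '[{"x":0,"y":0,"z":0,"rx":0,"ry":0,"rz":0.133,"jaw":0},{"x":0,"y":0,"z":0,"rx":0,"ry":0,"rz":0.133,"jaw":0}]'; python3 m.py
python3 -m pendant '[{"x":0,"y":0,"z":0,"rx":0,"ry":0,"rz":0.133,"jaw":0},{"x":0,"y":0,"z":0,"rx":0,"ry":0,"rz":0.133,"jaw":0}]'; python3 m.py
python3 -m pendant '[{"x":0,"y":0,"z":0,"rx":0,"ry":0,"rz":0.133,"jaw":0},{"x":0,"y":0,"z":0,"rx":0,"ry":0,"rz":0.133,"jaw":0}]'; python3 m.py
```

```text
t: 14.32
eef_pos: [496.5, 104.0, 266.1]
tcp_rot: [3.141, -0.0, 2.353]
ft_force: [-0.2, 5.7, 0.6]
opening: 0.151
  Mz 0.099 q6 -0.706 rot 29.8 deg vs2.873
t: 14.58
eef_pos: [496.5, 104.0, 266.1]
tcp_rot: [3.141, -0.0, 2.249]
ft_force: [0.9, 5.6, 1.6]
opening: 0.147
  Mz 0.142 q6 -0.603 rot 35.8 deg vs2.873
t: 14.82
eef_pos: [496.5, 104.0, 266.0]
tcp_rot: [3.141, -0.0, 2.145]
ft_force: [-0.6, 5.2, 1.7]
opening: 0.143
  Mz 0.117 q6 -0.498 rot 41.7 deg vs2.873
t: 15.08
eef_pos: [496.5, 104.0, 266.0]
tcp_rot: [3.141, -0.0, 2.04]
ft_force: [0.4, 4.7, 2.0]
opening: 0.145
  Mz 0.092 q6 -0.394 rot 47.7 deg vs2.873
```

The moment rose to 0.14 and fell to 0.09 at 48°, which fits the second click. For the third I'll use 3-degree steps.

```bash

python3 -m pendant '[{"x":0,"y":0,"z":0,"rx":0,"ry":0,"rz":0.133,"jaw":0},{"x":0,"y":0,"z":0,"rx":0,"ry":0,"rz":0.133,"jaw":0}]'; python3 m.py
python3 -m pendant '[{"x":0,"y":0,"z":0,"rx":0,"ry":0,"rz":0.067,"jaw":0},{"x":0,"y":0,"z":0,"rx":0,"ry":0,"rz":0.067,"jaw":0}]'; python3 m.py
python3 -m pendant '[{"x":0,"y":0,"z":0,"rx":0,"ry":0,"rz":0.067,"jaw":0},{"x":0,"y":0,"z":0,"rx":0,"ry":0,"rz":0.067,"jaw":0}]'; python3 m.py
python3 -m pendant '[{"x":0,"y":0,"z":0,"rx":0,"ry":0,"rz":0.067,"jaw":0},{"x":0,"y":0,"z":0,"rx":0,"ry":0,"rz":0.067,"jaw":0}]'; python3 m.py
python3 -m pendant '[{"x":0,"y":0,"z":0,"rx":0,"ry":0,"rz":0.067,"jaw":0},{"x":0,"y":0,"z":0,"rx":0,"ry":0,"rz":0.067,"jaw":0}]'; python3 m.py
python3 -m pendant '[{"x":0,"y":0,"z":0,"rx":0,"ry":0,"rz":0.067,"jaw":0},{"x":0,"y":0,"z":0,"rx":0,"ry":0,"rz":0.067,"jaw":0}]'; python3 m.py
python3 - <<'E'
from h import *
for n in("scene","top"):
    i=cam(n)[0][:,:,::-1]
    i=i[120:225,300:410] if n=="scene" else i[155:260,195:325]
    cv2.imwrite(f"pics/{n}10.png",cv2.resize(i,None,fx=5.5,fy=5.5,interpolation=cv2.INTER_CUBIC))
E
```

```text
t: 15.32
eef_pos: [496.5, 104.0, 266.0]
tcp_rot: [3.141, -0.0, 1.936]
ft_force: [0.6, 5.6, 1.4]
opening: 0.143
  Mz 0.109 q6 -0.289 rot 53.7 deg vs2.873
t: 15.58
eef_pos: [496.5, 104.0, 266.1]
tcp_rot: [3.141, -0.0, 1.884]
ft_force: [-0.1, 4.9, 1.7]
opening: 0.149
  Mz 0.131 q6 -0.238 rot 56.7 deg vs2.873
t: 15.82
eef_pos: [496.4, 104.0, 266.1]
tcp_rot: [3.141, -0.0, 1.831]
ft_force: [0.2, 5.9, 0.9]
opening: 0.146
  Mz 0.097 q6 -0.185 rot 59.7 deg vs2.873
t: 16.08
eef_pos: [496.4, 104.0, 266.1]
tcp_rot: [3.141, -0.0, 1.779]
ft_force: [0.1, 5.9, 2.9]
opening: 0.15
  Mz 0.073 q6 -0.132 rot 62.7 deg vs2.873
t: 16.32
eef_pos: [496.4, 104.0, 266.0]
tcp_rot: [3.141, -0.0, 1.726]
ft_force: [0.5, 5.8, 1.1]
opening: 0.147
  Mz 0.071 q6 -0.080 rot 65.7 deg vs2.873
t: 16.58
eef_pos: [496.4, 104.0, 266.1]
tcp_rot: [3.142, -0.0, 1.673]
ft_force: [0.4, 5.4, 2.8]
opening: 0.145
  Mz -0.011 q6 -0.027 rot 68.7 deg vs2.873
```

View pics/scene10.png

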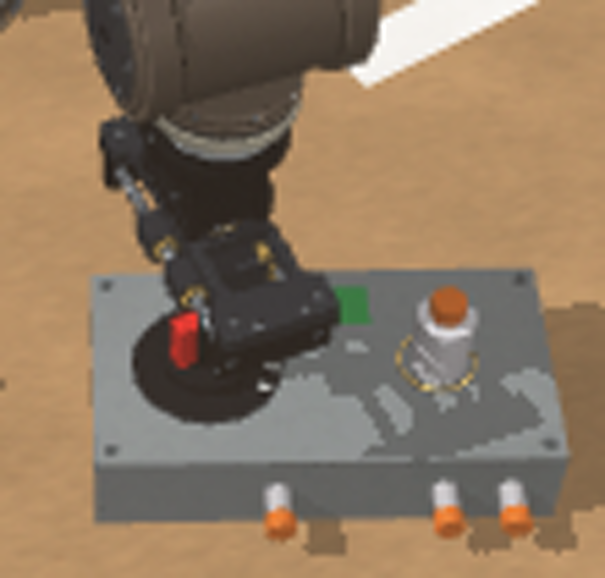

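The moment has bottomed out just short of the third click, at 68.7°. I'll go the last 3° or so and hold.

```bash

python3 -m pendant '[{"x":0,"y":0,"z":0,"rx":0,"ry":0,"rz":0.075,"jaw":0},{"x":0,"y":0,"z":0,"rx":0,"ry":0,"rz":0.075,"jaw":0}]'; python3 m.py
for i in 1 2; do python3 -m pendant '[{"x":0,"y":0,"z":0,"rx":0,"ry":0,"rz":0,"jaw":0},{"x":0,"y":0,"z":0,"rx":0,"ry":0,"rz":0,"jaw":0},{"x":0,"y":0,"z":0,"rx":0,"ry":0,"rz":0,"jaw":0},{"x":0,"y":0,"z":0,"rx":0,"ry":0,"rz":0,"jaw":0},{"x":0,"y":0,"z":0,"rx":0,"ry":0,"rz":0,"jaw":0},{"x":0,"y":0,"z":0,"rx":0,"ry":0,"rz":0,"jaw":0},{"x":0,"y":0,"z":0,"rx":0,"ry":0,"rz":0,"jaw":0},{"x":0,"y":0,"z":0,"rx":0,"ry":0,"rz":0,"jaw":0},{"x":0,"y":0,"z":0,"rx":0,"ry":0,"rz":0,"jaw":0},{"x":0,"y":0,"z":0,"rx":0,"ry":0,"rz":0,"jaw":0}]'; python3 m.py; done
python3 - <<'E'
from h import *
for n in("scene","top"):
    i=cam(n)[0][:,:,::-1]
    cv2.imwrite(f"pics/full{n}11.png",i)
    i=i[120:225,300:410] if n=="scene" else i[155:260,195:325]
    cv2.imwrite(f"pics/{n}11.png",cv2.resize(i,None,fx=5.5,fy=5.5,interpolation=cv2.INTER_CUBIC))
    s=env.state(); print(s["moment"][2])
E
```

```text
t: 16.92
eef_pos: [496.4, 103.9, 266.0]
tcp_rot: [-3.142, -0.0, 1.614]
ft_force: [-1.0, 4.9, 2.5]
opening: 0.146
  Mz 0.035 q6 0.032 rot 72.1 deg vs2.873
t: 18.18
eef_pos: [496.4, 104.0, 266.1]
tcp_rot: [3.142, -0.0, 1.615]
ft_force: [0.2, 4.3, 2.5]
opening: 0.144
  Mz 0.121 q6 0.031 rot 72.1 deg vs2.873
t: 19.42
eef_pos: [496.4, 104.0, 266.0]
tcp_rot: [-3.142, -0.0, 1.615]
ft_force: [0.1, 5.5, 1.8]
opening: 0.145
  Mz 0.092 q6 0.031 rot 72.1 deg vs2.873
0.039761811785849026
0.16251779984753098
```

View pics/scene11.png

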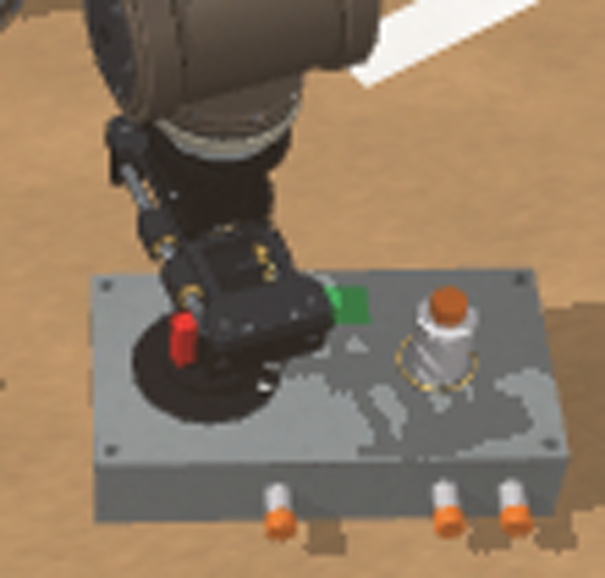

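View pics/fullscene11.png

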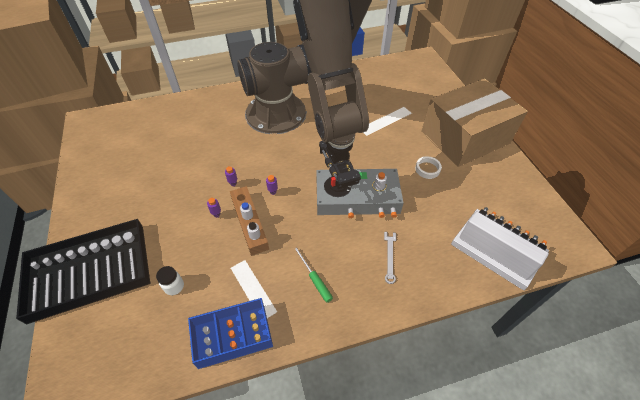

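The picture shows the red bar held and turned (red end at crop 183,338), and the valve upright. As a last check I'll project the bar's end for 72° and for one click either side.

```bash
python3 - <<'E'
from h import *
i,K,r,t=cam("scene")
for a in (48,60,72,84,96):
    th=-0.268-np.radians(a)
    P=[496.5+23*np.cos(th),104+23*np.sin(th),90]
    u=proj(K,r,t,P)[0]; print(a,((u-[300,120]+.5)*5.5).round(0))
E
```

```text
48 [181. 356.]
60 [175. 351.]
72 [172. 345.]
84 [170. 339.]
96 [170. 333.]
```

```bash
python3 - <<'E'
from h import *
i,K,r,t=cam("scene")
s=16
im=cv2.resize(i[165:200,318:360],None,fx=s,fy=s,interpolation=cv2.INTER_CUBIC)[:,:,::-1].copy()
for a,c in ((48,(255,255,0)),(72,(0,255,0)),(96,(255,0,255))):
    th=-0.268-np.radians(a); e=np.array([np.cos(th),np.sin(th)]); n=np.array([-e[1],e[0]])
    P=[[*(np.array([497,104.7])+23*e+k*7*n),z] for k,z in((-1,108),(1,108),(1,72),(-1,72))]
    u=((proj(K,r,t,P)-[318,165]+.5)*s).astype(int); cv2.polylines(im,[u.reshape(-1,1,2)],True,c,1)
cv2.imwrite("pics/z.png",im); print(env.state()["t"])
E
```

```text
19.625
```

View pics/z.png

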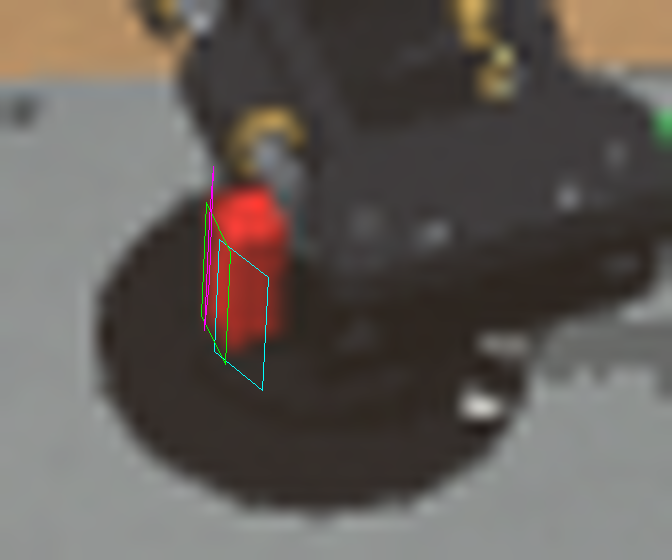

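The bar's lower corner (about 238,345) lies close to the 72° outline (227,362) and well away from the 48° one (263,390). That agrees with the click count. Handing in.

```bash
python3 -c "
from cell import env
env.job_done(); s=env.state(); print(s['t'],s['opening'],s['moment'][2])"
```

```text
the job is handed in; nothing more can be done
the job is handed in; nothing more can be done
```

I moved the orange-capped valve from the stand into the tester's socket and let go of it. I then turned the red knob clockwise to the third click, held it there for over 2.5 s, and handed the job in at about 19.6 s still gripping it. The hand-in reports no verdict.

- **Valve:** it stopped at the expected seated height (tool z 255.7 mm against 255.8 mm), with a 23 N reaction. The pictures show it upright in the socket and released.
- **Clicks:** the turning torque rose and fell three times, with the tool at 23.8°, 47.7° and 72.1°. The second click was read in coarse 6° steps, and its drop in torque hardly showed. The moment readings are noisy, from 0.04 to 0.16 N m while holding, with 0.09 expected on a click. I therefore relied on the tool angle as well as the feel.
- **Grip:** the opening stayed at about 14 mm on the knob bar, with a steady sideways force of about 5 N. I saw no sign of slipping.
- **Knob picture check:** one enlarged crop fits the 72° outline to within about 1–2 camera pixels, and the 48° outline does not fit. It does not clearly rule out the fourth click, which the tool angle does.
- **Other items:** the last full picture shows the other two valves and the things on the bench where they were.

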